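# Square up the blade pack and hold the spread snap ring at the axle groove

## Robot

A 7-joint arm with a two-finger parallel gripper is mounted at the origin on the work surface. World frame = base frame: x ahead of the robot, y to its left, z up, the work surface at z = 0. Lengths are in m, angles in rad, forces in N, time in s.
With the tool pointing down it reaches from about 0.425 to 0.875 m from the base axis. Payload 4.7 kg.
Tool frame: the origin (TCP) lies at the centre of the arm's flange, where the gripper is bolted on; the fingertips stand 182 mm ahead of it and the grasp point (between the pads) lies 164 mm ahead of it; x points along the fingers, y is the direction in which the jaws open and shut, and the axes are right-handed (so a half turn about x gives the same grasp; the last joint's range is limited). The gripper opens to 87 mm and grips with 3 to 60 N. Pads are 19 mm wide; open, the fingers measure 117 mm over their backs; the gripper's body (75 mm by 190 mm) begins 51 mm behind the grasp point.
Start: joints at [-1.322, 0.321, -0.07, 1.45, 0.023, 1.371, -0.057], TCP at [0.151, 0.632, 0.405] pointing down, gripper open.
Joint ranges: [-2.86, 2.86], [-0.3, 2.09], [-1.38, 1.24], [0.06, 2.45], [-1.56, 4.7], [0.09, 2.05], [-2.69, 2.69]. Speed limits (rad/s): [2.57, 2.57, 3.14, 3.14, 3.14, 3.14, 3.14].

## Interface

Orientations are given as a rotation vector (axis times angle).
In Python, from bench import ctrl gives the robot as it stands.
- The arm moves only by the shell command python3 -m crank 'ROWS' [FORCE]. ROWS is JSON, one flat list of numbers, 7 for each row, row after row: the shift along the tool's x, y, z in mm, then the turn, a rotation vector about the tool's x, y, z in rad, then the finger opening in mm, from 0 to 87. A call has exactly 5 rows; each row shifts and turns the commanded pose from where the row before left it, along the tool's axes as they then stand; what a row does not reach is not made up. A row lasts 1/8 s, in which the tool goes at most 62.5 mm and 10.7 degrees, less where a joint would pass 70% of its speed; a pose out of reach is approached as far as the arm can. A call with a gripper value outside its range is refused whole. The fingers move at their own pace and stop on an object; FORCE is the grip in N (left out, the last holds). Time passes only in rows, so rows that do not move let the fingers close, or fill a call up. It gives the time, the measured TCP pose, the force and the opening at its end, in the units of the state.
- ctrl.get_state(): the state, without advancing time (a new reading comes with each control period).
- ctrl.get_image(name): name is "scene" or "top" or "wrist"; returns the picture (480x640x3 uint8, red, green, blue); there is no depth.
- ctrl.camera_params(name): a dict with "K" (3x3 intrinsics, pixels), "world_to_cam" (4x4, takes a point from world to camera coordinates); the wrist camera has in their place "hand_eye" (4x4, takes a point from camera to tool coordinates, whose origin is the TCP and whose axes are the tool frame's). Camera axes: x right, y down, z forward; pixel columns grow to the right and rows downward; lengths in m; the calibration is good to about 2 mm. A picture is of the moment at which its call begins: read the wrist's pose just before it. camera_params takes no time and is no camera call.
- ctrl.close_job(): hands the job in, once; it reports no verdict.
Trained networks look in the newest picture that a camera, given by its name, has taken for a name from the list of things; names that differ only in an ending like _2 or _b are one class to them, and where a whole thing is asked for, a point or a joint stands for the part that bears it (a point fixed in the world has none). Each returns a list of dicts, best first, with "confidence" (0 to 1); they miss things now and then, are a little off and sometimes report something else, mostly with a low value. They report only what shows in the picture. A call takes as long as a camera call. They do not tell look-alikes from the thing itself.
- ctrl.regions_of(camera, target): "region" (480x640 bool, what is visible of it) and "at" ([column, row] in pixels, amid what is visible of it).
- ctrl.mark_of(camera, target): "at" ([column, row] in pixels: a listed point, or the origin of a listed thing).
The state is a dict: "time": time; "joint_positions": joint angles; "qd": joint speeds; "joint_torque": joint torques, N m; "position": TCP position; "tool_rot": TCP orientation; "ft_force": force on the tool from outside, world axes, zero at the start; "torque": the same for the moment, N m; "grip_width": opening from 0.0 (shut) to 1.0 (fully open).
Only numpy, scipy, OpenCV 4.12 (cv2) and the standard library are available. Lean on these libraries where they do the work, as an engineer would, in place of code of your own. Each camera call takes 0.05 s, during which the arm holds its last target.

## Task

Service the bean cracker: first tap or nudge the three loose scraper blades on its upright axle stub until their edges line up with one another. Then take the snap-ring pliers off their rest by the handles, squeeze them fully so that the snap ring on their tips is spread, and lower the ring, kept level, over the top of the axle down to the groove above the blades. Finish while still holding it there, spread and centred level with the groove, not leaning on the axle or resting on the blades, the blades still aligned and the other things on the table left where they are.

Things in the scene. Friction and masses are not known exactly. Their poses are not given: they have to be found in the camera images.
- groove (a point): Centre of the groove near the top of the cracker's upright steel axle stub, on the axle's line, 66 mm above the table; z up, x along the housing's long side. Axle 24 mm in diameter from 42 to 82 mm above the table (last 4 mm chamfered); groove 18 mm in diameter, from 60 to 72 mm.
- blade1_mid (a point): Centre of the lowest of three equal flat metal scraper blades stacked round the axle on the collar, each 76 (x) x 48 (y) x 5 mm thick (z), 70 g, with a 25 mm round bore: it turns freely on the axle. The pack fills 42 to 57 mm above the table. Each starts turned up to 0.3 rad either side of the housing's x. They turn when nudged near their ends, also by closing a gripper across the 48 mm width at one end; squeezed at the middle they only jam.
- blade2_mid (a point): Centre of the middle blade, as blade1.
- blade3_mid (a point): Centre of the top blade, as blade1.
- grip_center (a point): Where to grip the snap-ring pliers: midway between the handles, 65 mm behind the pivot, 6 mm above their underside. x points to the nose, z up. Handles black, 12 mm tall, from 32 to 114 mm behind the pivot; over their outsides here 48 mm relaxed, 26 mm fully squeezed (then parallel to x). Squeezing takes about 8 N here, then a firm stop, and draws the pliers about 2 mm nose-forward through the fingers. Pliers with ring: 0.18 kg, steel.
- clip_center (a point): Centre of the opening of the spread snap ring, half-way up it; fixed to the pliers with grip_center's axes, 102.6 mm ahead (x) of grip_center and 28 mm below. Steel ring, 4 mm thick, 29 mm across, level on the pliers' bent-down tips, gap towards the handles; stays on the tips. Relaxed opening 21 mm; spread it clears the axle by 3 to 4 mm. The jaws pass 6 mm over the axle's top.
- handle_l (a joint): Angle of the left handle of the pliers, rad: 0 relaxed, 0.171 fully squeezed (ring fully spread); the right handle mirrors it.
- pod: Bystander: whole brown cacao pod, 150 mm long, 65 mm tall. Origin under its middle.
- dropper: Bystander: slim clear bottle, 32 mm in diameter, 100 mm tall. Origin at the centre of its underside.
- jar: Bystander: amber glass jar, 60 mm in diameter, 85 mm tall. Origin at the centre of its underside.
- bowl: Bystander: steel bowl, 140 mm across, 50 mm tall. Origin at the centre of its underside.
- cup: Bystander: white cup, 68 mm across, 70 mm tall. Origin at the centre of its underside.
- spoon: Bystander: wooden spoon lying on the table. Origin under its middle.
- cracker: Bean cracker's drive head, fixed, place and yaw vary: grey cast housing 130 (x) x 110 (y) x 22 mm tall on the table, in its middle a collar 34 mm in diameter from 22 to 42 mm above the table, and the axle on that. Origin under the axle, at table height.
- rest: Fixed plywood rest of the pliers, place and yaw vary: board 170 x 100 x 8 mm with two 46 mm tall crossbars on which the pliers lie level, under the pivot and 104 mm behind it; between the bars, beside and under the grip, is free room. Origin at table height under the pivot; x points to the pliers' nose.
Not all that is in view belongs to the job. What is shaped like the part that bears blade3_mid but black or blue is not meant. Leave any orange look-alike of the rest alone.

How it is judged:
On the way, in this order (a step that is already met when the one before it is completed fails the run):
1. the three blades line up with one another (within 4 degrees) (angle between the x axis of blade1_mid and the x axis of blade2_mid, either way round below 0.07 rad and angle between the x axis of each of blade2_mid, blade1_mid and the x axis of blade3_mid, either way round below 0.07 rad), for 0.2 s.
2. the spread ring is over the axle, above its top (value of joint handle_l above 0.145 rad and horizontal distance between clip_center and groove below 0.008 m and z of clip_center in the frame of groove above 0.017 m), for 0.05 s.
At the end, for the whole second after the job is handed in: Pliers held by the robot, handles past 0.145 rad; spread ring centred within 4.5 mm of the axle's line and 4.2 mm of the groove's mid-height, level within 7 deg, under 4 N on the axle, 1 N on the blades, 0.5 N on the rest; blades flat in the pack, aligned within 4 deg (all of step 1 and value of joint handle_l above 0.145 rad and horizontal distance between clip_center and groove below 0.0045 m and z of clip_center in the frame of groove between -0.0042 and 0.0042 m and angle between clip_center's own z axis and vertical below 0.12 rad and contact force between the fingers and pliers above 2 N and contact force between pliers and cracker below 4 N and contact force between pliers and blade3 below 1 N and contact force between pliers and rest below 0.5 N and z of blade3_mid in the frame of groove below -0.008 m); the arm keeps its last pose, push and grip.
It fails at once if a bystander is shoved more than 30 mm or knocked over (distance of any of pod, dropper, jar, bowl, cup, spoon from where it was at the start of the episode above 0.03 m or angle between any of dropper, jar, cup, bowl's own z axis and vertical above 0.6 rad).
It also fails if it takes over 58 s, if anything falls off the work surface, if the arm or the gripper's body presses on something with over 40 N, if the wrist force passes 120 N, or if a joint passes its speed limit or range.

## Working session

There is one attempt and no reset: what is moved stays moved. The work goes in short steps, Python scripts to look and compute and a shell command to move; the robot and the scene stay as the last step left them, time stands still between calls to the robot, and variables do not carry over. Pictures are saved under pics/ and viewed, and the job is handed in when it is done.

```bash
ls; mkdir -p pics; python3 - <<'E'
from bench import ctrl
import cv2,numpy as np
s=ctrl.get_state();print({k:np.round(v,3).tolist() for k,v in s.items()})
for n in ["scene","top","wrist"]:
    im=ctrl.get_image(n);cv2.imwrite(f"pics/a_{n}.png",im[:,:,::-1])
    p=ctrl.camera_params(n);print(n,{k:np.round(v,4).tolist() for k,v in p.items() if hasattr(v,'shape') or isinstance(v,list)})
E
```

```text
pics
{'time': 0.0, 'joint_positions': [-1.322, 0.322, -0.07, 1.452, 0.023, 1.371, -0.057], 'qd': [-0.0, 0.0, -0.0, 0.001, 0.001, -0.0, -0.0], 'joint_torque': [-0.0, -49.13, -0.404, -31.254, -0.064, 0.044, 0.0], 'position': [0.151, 0.632, 0.404], 'tool_rot': [0.183, 1.563, -0.186], 'ft_force': [-0.571, -0.249, 0.472], 'torque': [-0.032, -0.008, -0.027], 'grip_width': 0.998}
scene {'K': [[507.0049, 0.0, 320.7143], [0.0, 507.0049, 233.0492], [0.0, 0.0, 1.0]], 'world_to_cam': [[0.8728, 0.488, 0.006, -0.4475], [0.3832, -0.6777, -0.6276, -0.1694], [-0.3023, 0.55, -0.7785, 1.3403], [0.0, 0.0, 0.0, 1.0]]}
top {'K': [[471.9644, 0.0, 320.0082], [0.0, 471.9644, 238.7195], [0.0, 0.0, 1.0]], 'world_to_cam': [[0.0269, -0.9996, -0.0072, -0.0426], [-0.9822, -0.0251, -0.186, 0.5165], [0.1858, 0.0121, -0.9825, 1.2445], [0.0, 0.0, 0.0, 1.0]]}
wrist {'K': [[396.4021, 0.0, 320.1375], [0.0, 396.4021, 236.2144], [0.0, 0.0, 1.0]], 'hand_eye': [[0.0002, -0.2925, 0.9563, 0.0202], [1.0, 0.001, 0.0001, -0.0003], [-0.001, 0.9563, 0.2925, -0.081], [0.0, 0.0, 0.0, 1.0]]}
```

View pics/a_scene.png

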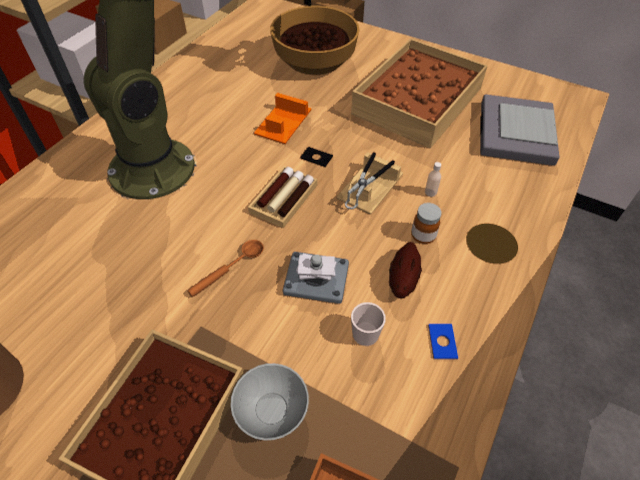

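View pics/a_top.png

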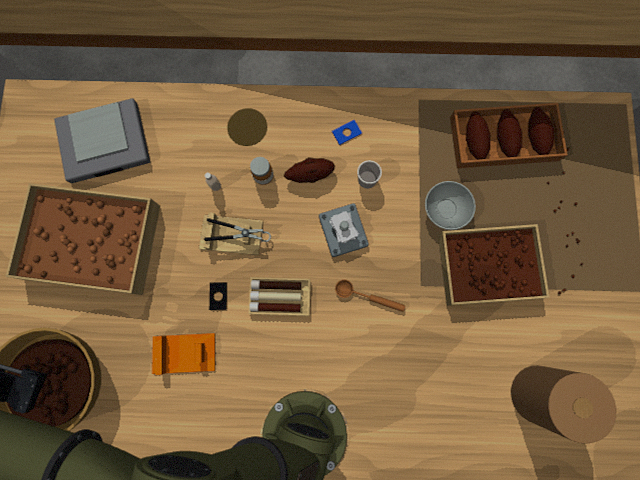

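View pics/a_wrist.png

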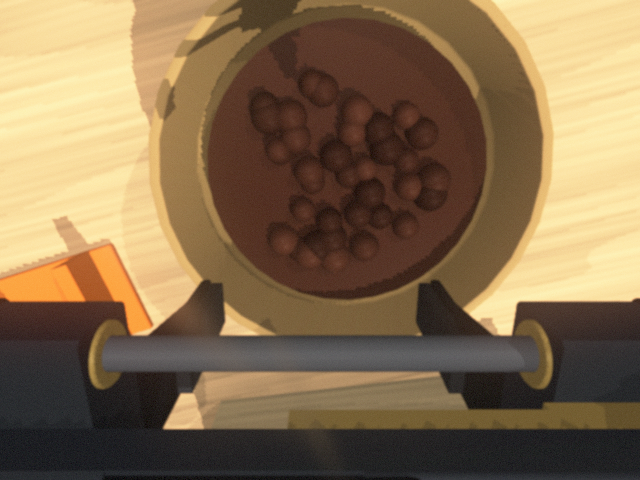

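```bash
cat > h.py <<'E'
from bench import ctrl
import cv2,numpy as np
from scipy.spatial.transform import Rotation as R
def cam(n,s=None):
    p=ctrl.camera_params(n);K=np.array(p["K"])
    if "hand_eye" in p:
        s=s or ctrl.get_state()
        T=np.eye(4);T[:3,:3]=R.from_rotvec(s["tool_rot"]).as_matrix();T[:3,3]=s["position"]
        W=np.linalg.inv(T@np.array(p["hand_eye"]))
    else: W=np.array(p["world_to_cam"])
    return K,W
def ray(c,uv):
    K,W=c;d=W[:3,:3].T@np.linalg.inv(K)@np.array([uv[0],uv[1],1.]);o=-W[:3,:3].T@W[:3,3]
    return o,d/np.linalg.norm(d)
def onz(c,uv,z):
    o,d=ray(c,uv);return o+d*(z-o[2])/d[2]
def tri(obs):
    A=np.zeros((3,3));b=np.zeros(3);rs=[ray(c,u) for c,u in obs]
    for o,d in rs:
        P=np.eye(3)-np.outer(d,d);A+=P;b+=P@o
    x=np.linalg.solve(A,b);return x,[1e3*np.linalg.norm((np.eye(3)-np.outer(d,d))@(x-o)) for o,d in rs]
def proj(c,X):
    K,W=c;q=K@(W[:3,:3]@np.asarray(X)+W[:3,3]);return q[:2]/q[2]
def snap(n,name):
    s=ctrl.get_state();im=ctrl.get_image(n);cv2.imwrite(f"pics/{name}.png",im[:,:,::-1]);return im,cam(n,s)
E
python3 - <<'E'
from h import *
cs={n:cam(n) for n in("scene","top")}
for n in["groove","blade3_mid","grip_center","clip_center","cracker","rest","pod","dropper","jar","bowl","cup","spoon"]:
    r={}
    for c in cs:
        m=ctrl.mark_of(c,n); print(n,c,[(np.round(x["at"],1).tolist(),round(x["confidence"],2)) for x in m[:3]])
        if m:r[c]=m[0]["at"]
    if len(r)==2: x,e=tri([(cs[c],r[c]) for c in r]);print("   ",x.round(4),np.round(e,1))
print(ctrl.get_state()["time"])
E
```

```text
groove scene [([317.4, 263.8], 0.57)]
groove top [([339.9, 225.9], 0.55)]
    [ 0.5525 -0.0836  0.0533] [1.4 1.4]
blade3_mid scene [([320.5, 265.6], 0.86), ([315.4, 153.6], 0.78)]
blade3_mid top [([217.4, 296.3], 0.94), ([341.9, 225.2], 0.76), ([346.0, 135.1], 0.57)]
    [ 0.3625  0.3573 -0.6057] [42.9 42.9]
grip_center scene [([373.1, 169.7], 0.7)]
grip_center top [([223.0, 228.9], 0.81)]
    [0.5341 0.2351 0.0556] [3.1 3.1]
clip_center scene [([353.0, 200.5], 0.69), ([377.0, 169.9], 0.2)]
clip_center top [([260.7, 237.3], 0.83)]
    [0.5232 0.1382 0.026 ] [2.2 2.2]
cracker scene [([312.6, 276.8], 0.97)]
cracker top [([344.8, 229.8], 0.75), ([261.9, 175.9], 0.73)]
    [ 0.5489 -0.0986  0.0203] [1.4 1.4]
rest scene [([275.5, 133.0], 0.6)]
rest top [([199.7, 349.3], 0.75), ([248.7, 235.4], 0.58)]
    [ 0.2085  0.289  -0.0014] [3.8 3.8]
pod scene [([402.7, 276.7], 0.65), ([316.7, 263.4], 0.25)]
pod top [([308.5, 175.8], 0.8)]
    [ 0.7144  0.0111 -0.0016] [1.6 1.6]
dropper scene [([431.3, 194.9], 0.84)]
dropper top [([218.2, 185.4], 0.64), ([245.8, 238.3], 0.54)]
    [0.6783 0.2728 0.0023] [2.3 2.3]
jar scene [([426.1, 234.2], 0.9), ([229.2, 267.3], 0.33)]
jar top [([261.3, 177.2], 0.8), ([343.1, 227.2], 0.22)]
    [ 0.7112  0.1515 -0.0059] [5.1 5.1]
bowl scene [([269.9, 410.8], 0.64), ([227.7, 269.2], 0.39)]
bowl top [([446.9, 206.6], 0.68)]
    [ 0.625  -0.3882  0.0136] [1.6 1.6]
cup scene [([362.7, 335.2], 0.88)]
cup top [([369.1, 179.8], 0.59)]
    [ 0.7028 -0.1657  0.0069] [0.4 0.4]
spoon scene [([224.1, 269.6], 0.77), ([429.1, 193.3], 0.4)]
spoon top [([370.0, 297.8], 0.74)]
    [ 0.3624 -0.1715  0.0068] [0.7 0.7]
1.35
```

```bash
python3 - <<'E'
from h import *
s=ctrl.get_state();print(R.from_rotvec(s["tool_rot"]).as_matrix().round(3))
E
```

```text
[[ 0.     0.233  0.973]
 [ 0.     0.973 -0.233]
 [-1.     0.     0.   ]]
```

```bash
python3 -m crank '[5,-35,39,0,0,0,87, 5,-35,39,0,0,0,87, 5,-35,39,0,0,0,87, 5,-35,39,0,0,0,87, 5,-35,39,0,0,0,87]' ; python3 -m crank '[5,-35,39,0,0,0,87, 5,-35,39,0,0,0,87, 5,-35,39,0,0,0,87, 5,-35,39,-0.11,0,0,87, 0,0,0,-0.12,0,0,87]'
python3 - <<'E'
from h import *
im,c=snap("wrist","b1");print(ctrl.get_state()["position"].round(4) if hasattr(ctrl.get_state()["position"],'round') else ctrl.get_state()["position"])
for n in["grip_center","clip_center","rest"]:
    print(n,[(np.round(x["at"],1).tolist(),round(x["confidence"],2)) for x in ctrl.mark_of("wrist",n)])
np.save("c1.npy",np.array([*c[0].ravel(),*c[1].ravel()]))
E
```

```text
time: 1.98
position: [0.301, 0.415, 0.3799]
tool_rot: [0.185, 1.563, -0.184]
ft_force: [-0.6, 0.6, 0.6]
grip_width: 1.004
time: 2.6
position: [0.4217, 0.2398, 0.3598]
tool_rot: [0.006, 1.57, -0.008]
ft_force: [0.1, 0.2, 0.4]
grip_width: 1.001
[0.4205 0.242  0.3599]
grip_center []
clip_center []
rest [([258.0, 318.6], 0.95)]
```

View pics/b1.png

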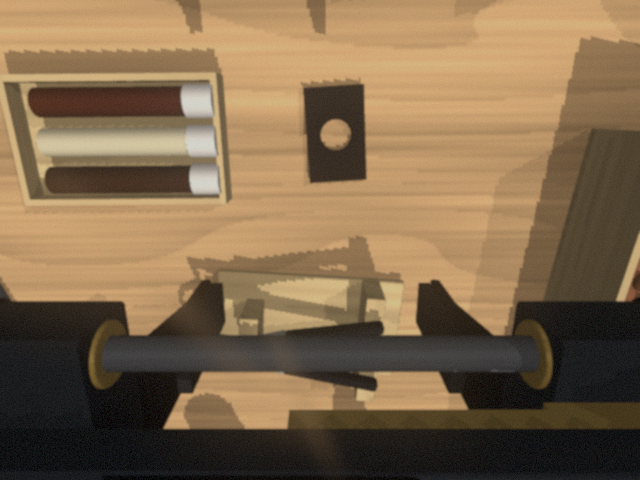

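```bash
python3 -m crank '[0,-12,50,0,0,0,87, 0,-12,50,0,0,0,87, 0,-12,50,0,0,0,87, 0,-12,50,0,0,0,87, 0,0,0,0,0,0,87]'
cat >> h.py <<'E'
def marks(n,names):
    out={}
    for t in names:
        m=ctrl.mark_of(n,t);print(t,[(np.round(x["at"],1).tolist(),round(x["confidence"],2)) for x in m]);out[t]=m
    return out
E
python3 - <<'E'
from h import *
im,c=snap("wrist","b2");print(ctrl.get_state()["position"])
m=marks("wrist",["grip_center","clip_center","rest"])
for t,z in(("grip_center",.052),("clip_center",.024),("rest",0)):
    if m[t]:print(t,onz(c,m[t][0]["at"],z))
np.savez("c2.npz",K=c[0],W=c[1])
E
```

```text
time: 3.42
position: [0.6215, 0.1941, 0.3583]
tool_rot: [0.005, 1.571, -0.009]
ft_force: [-0.4, -0.6, 0.4]
grip_width: 0.999
[0.61974373 0.19537639 0.35858941]
grip_center []
clip_center []
rest [([299.0, 96.1], 0.61)]
rest [0.52584878 0.17663221 0.        ]
```

View pics/b2.png

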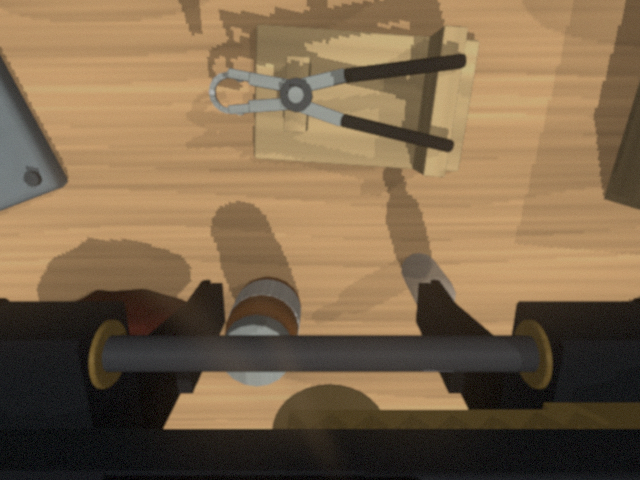

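```bash
python3 -m crank '[10,-54,2,0,0,0,87, 10,-54,2,0,0,0,87, 10,-54,2,0,0,0,87, 10,-54,2,0,0,0,87, 10,-54,2,0,0,0,87]'
python3 - <<'E'
from h import *
im,c=snap("wrist","b3");print(ctrl.get_state()["position"],ctrl.get_state()["qd"])
m=marks("wrist",["groove","blade1_mid","blade2_mid","blade3_mid","cracker"])
for t,z in(("groove",.066),("blade1_mid",.0445),("blade2_mid",.0495),("blade3_mid",.0545),("cracker",0)):
    if m[t]:print(t,onz(c,m[t][0]["at"],z))
np.savez("c3.npz",K=c[0],W=c[1])
E
```

```text
time: 4.25
position: [0.6271, -0.0747, 0.3104]
tool_rot: [0.004, 1.569, -0.001]
ft_force: [0.8, 1.3, -0.8]
grip_width: 1.001
[ 0.6255477  -0.08461971  0.30931547] [-0.01890935 -0.02098857  0.02767148  0.01771039  0.04904722  0.04129761
 -0.14619306]
groove [([285.7, 124.3], 0.81)]
blade1_mid []
blade2_mid [([286.3, 122.4], 0.37)]
blade3_mid []
cracker [([296.4, 119.8], 0.81), ([423.5, 328.0], 0.38)]
groove [ 0.55123142 -0.09298883  0.066     ]
blade2_mid [ 0.55054477 -0.09395821  0.0495    ]
cracker [ 0.54972149 -0.09078881  0.        ]
```

View pics/b3.png

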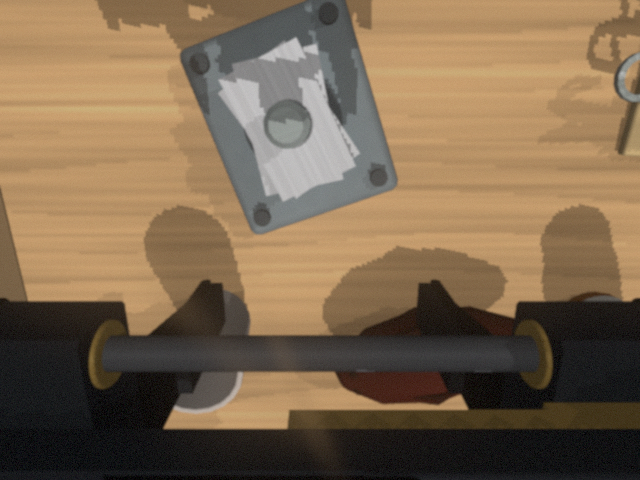

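```bash
python3 - <<'E'
from h import *
im,c=snap("wrist","b4");s=ctrl.get_state();print(s["position"],s["time"])
cr=cv2.resize(im[0:250,160:420,::-1],None,fx=2.4,fy=2.4,interpolation=cv2.INTER_CUBIC);cv2.imwrite("pics/b4c.png",cr)
np.savez("c4.npz",K=c[0],W=c[1])
m=marks("wrist",["groove","blade1_mid","blade2_mid","blade3_mid"])
r=ctrl.regions_of("wrist","blade3_mid");print([(x["confidence"],x["at"],x["region"].sum()) for x in r])
E
```

```text
[ 0.62791482 -0.0720436   0.31025105] 4.6
groove [([281.1, 122.7], 0.64)]
blade1_mid []
blade2_mid []
blade3_mid [([418.4, 326.9], 0.51)]
[(0.7, [403.3, 374.5], np.int64(5181)), (0.59, [283.1, 100.2], np.int64(10266))]
```

View pics/b4c.png

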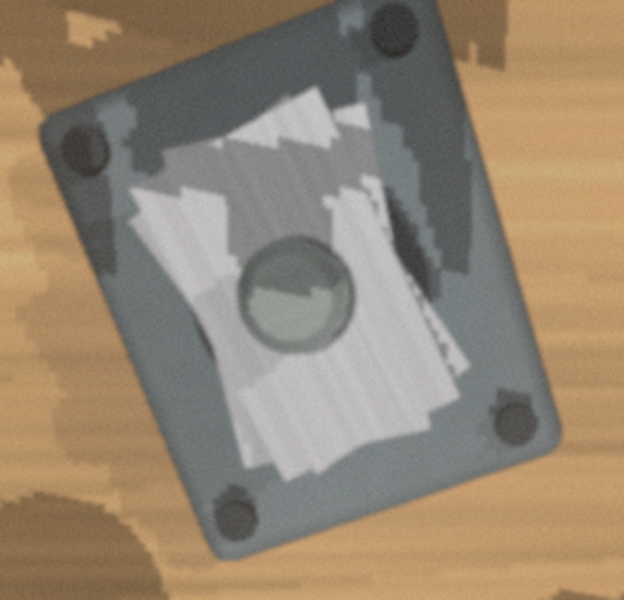

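```bash
python3 - <<'E'
from h import *
d=np.load("c4.npz");c=(d["K"],d["W"])
print(onz(c,(283.75,122.9),.082),onz(c,(281.1,122.7),.066))
# housing corners z=.022
H=[onz(c,(160+u/2.4,v/2.4),.022) for u,v in((45,125),(222,557),(560,445))]
H=np.array(H);print(H);e=H[1]-H[0];print(np.linalg.norm(e),np.arctan2(e[1],e[0]));f=H[2]-H[1];print(np.linalg.norm(f),np.arctan2(-f[0],f[1]));print((H[0]+H[2])/2)
for n in("scene","top"):
    cc=cam(n);im=ctrl.get_image(n);print(n,proj(cc,[.5515,-.083,.082]))
    u,v=proj(cc,[.5515,-.083,.066]).astype(int)
    cv2.imwrite(f"pics/b5_{n}.png",cv2.resize(im[v-50:v+50,u-65:u+65,::-1],None,fx=6,fy=6,interpolation=cv2.INTER_CUBIC));print(u,v)
E
```

```text
[ 0.55069969 -0.09023718  0.082     ] [ 0.55089891 -0.09305086  0.066     ]
[[ 0.50966104 -0.15915968  0.022     ]
 [ 0.62580015 -0.11947614  0.022     ]
 [ 0.59283575 -0.02196824  0.022     ]]
0.12273172679624501 0.32925231336340405
0.10292931098166766 0.32600658199297283
[ 0.55124839 -0.09056396  0.022     ]
scene [317.77702972 255.29919111]
317 259
top [340.35826256 224.4104049 ]
340 225
```

View pics/b5_scene.png

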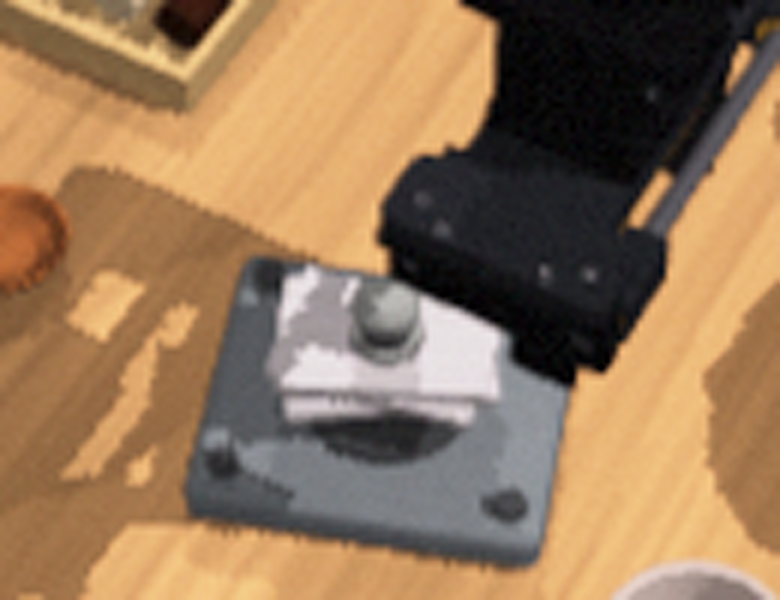

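```bash
python3 -m crank '[10,-14,-52,0,0,0,87, 10,-14,-52,0,0,0,87, 0,0,0,-0.165,0,0,87, 0,0,0,-0.165,0,0,87, 0,0,0,0,0,0,87]'
cat >> h.py <<'E'
def tool():
    s=ctrl.get_state();M=R.from_rotvec(s["tool_rot"]).as_matrix();return np.array(s["position"]),M,s
def todo(target,yaw):  # desired TCP; tool x down, tool z=(cos yaw, sin yaw)
    p,M,s=tool();z=np.array([np.cos(yaw),np.sin(yaw),0]);x=np.array([0,0,-1.]);T=np.stack([x,np.cross(z,x),z],1)
    print("pos",p.round(4),"yaw",round(np.arctan2(M[1,2],M[0,2]),4),"tilt",M[2].round(4),"t",s["time"],"w",s["grip_width"],"F",np.round(s["ft_force"],1))
    print("shift mm",(M.T@(np.array(target)-p)*1e3).round(1),"turn",R.from_matrix(M.T@T).as_rotvec().round(4))
E
python3 - <<'E'
from h import *
todo([.5245,-.0994,.22],.33)
E
```

```text
time: 5.58
position: [0.5237, -0.1024, 0.29]
tool_rot: [-0.254, 1.555, 0.254]
ft_force: [-0.0, -0.6, 0.3]
grip_width: 0.996
pos [ 0.5237 -0.1024  0.29  ] yaw 0.3233 tilt [-1.e+00  1.e-04  5.e-04] t 5.575 w 0.9963449898843659 F [-0.  -0.6  0.3]
shift mm [70.   2.6  1.7] turn [-0.0067  0.0005 -0.0001]
```

```bash
python3 -m crank '[23,2.6,1.5,-0.006,0,0,87, 23,0,0,0,0,0,87, 24,0,0,0,0,0,87, 0,0,0,0,0,0,87, 0,0,0,0,0,0,60]' 10
python3 - <<'E'
from h import *
todo([.5245,-.0994,.22],.33)
im,c=snap("wrist","b6")
E
```

```text
time: 6.2
position: [0.5248, -0.0995, 0.2205]
tool_rot: [-0.259, 1.554, 0.258]
ft_force: [-0.1, -0.4, 0.4]
grip_width: 0.95
pos [ 0.5248 -0.0995  0.2205] yaw 0.3298 tilt [-1.e+00 -6.e-04  9.e-04] t 6.2 w 0.9499579130425504 F [-0.1 -0.4  0.4]
shift mm [ 0.5  0.2 -0.2] turn [-0.0002  0.0009  0.0006]
```

View pics/b6.png

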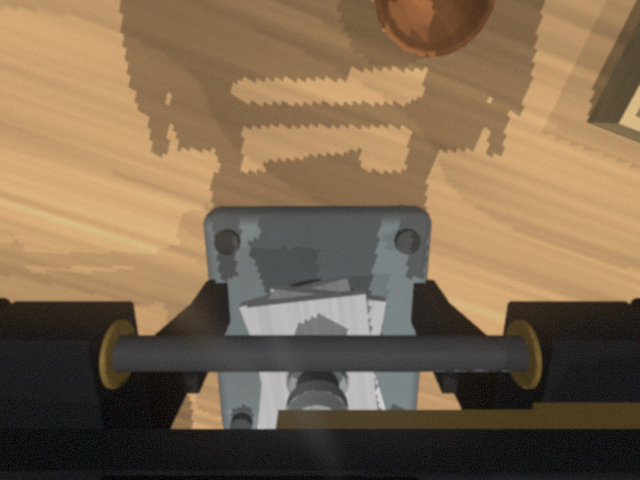

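The picture shows the fingers straddling the near end of the blade pack, housing square in the image (207–430), three blades fanned at rows 285–330. Close softly.

```bash
python3 -m crank '[0,0,0,0,0,0,40, 0,0,0,0,0,0,40, 0,0,0,0,0,0,40, 0,0,0,0,0,0,40, 0,0,0,0,0,0,40]' 10
python3 -m crank '[0,0,0,0,0,0,40, 0,0,0,0,0,0,40, 0,0,0,0,0,0,40, 0,0,0,0,0,0,40, 0,0,0,0,0,0,40]' 20
python3 - <<'E'
from h import *
todo([.5245,-.0994,.22],.33)
im,c=snap("wrist","b7")
E
```

```text
time: 6.88
position: [0.5223, -0.1021, 0.2194]
tool_rot: [-0.259, 1.561, 0.257]
ft_force: [-6.1, -5.4, 1.8]
grip_width: 0.551
time: 7.5
position: [0.5223, -0.1021, 0.2194]
tool_rot: [-0.259, 1.561, 0.257]
ft_force: [-5.4, -5.9, 3.2]
grip_width: 0.549
pos [ 0.5223 -0.1021  0.2194] yaw 0.3285 tilt [-1.0e+00 -8.0e-04 -5.7e-03] t 7.5 w 0.5494087195414004 F [-5.4 -5.9  3.2]
shift mm [-0.6  1.8  3. ] turn [-0.0015 -0.0057  0.0008]
```

View pics/b7.png

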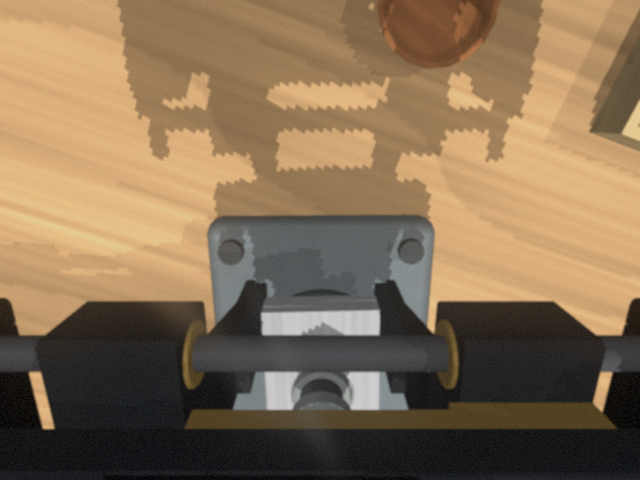

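```bash
python3 -m crank '[0,-1,-1.5,0,0,0,40, 0,-0.8,-1.3,0,0,0,40, 0,0,0,0,0,0,40, 0,0,0,0,0,0,40, 0,0,0,0,0,0,40]' 10
python3 - <<'E'
from h import *
todo([.5245,-.0994,.22],.33)
E
```

```text
time: 8.18
position: [0.5216, -0.1025, 0.2196]
tool_rot: [-0.26, 1.557, 0.26]
ft_force: [-4.6, -2.5, 1.4]
grip_width: 0.552
pos [ 0.5216 -0.1025  0.2196] yaw 0.3309 tilt [-1.     -0.     -0.0018] t 8.175 w 0.5524198452047169 F [-4.6 -2.5  1.4]
shift mm [-0.4  2.   3.7] turn [ 0.0009 -0.0018  0.    ]
```

```bash
python3 -m crank '[0,-0.4,-1.5,0,0,0,47, 0,0,0,0,0,0,50, 0,0,0,0,0,0,54, 0,0,0,0,0,0,70, 0,0,0,0,0,0,87]'
python3 -m crank '[0,0,0,0,0,0,87, -30,0,0,0,0,0,87, -35,0,0,0,0,0,87, -30,0,40,0,0,0,87, 0,0,40,0,0,0,87]'
python3 -m crank '[0,0,16,0,0,0,87, 0,0,0,0,0,0,87, 0,0,0,0,0,0,87, 0,0,0,0,0,0,87, 0,0,0,0,0,0,87]'
python3 - <<'E'
from h import *
todo([.5245,-.0994,.22],.33)
im,c=snap("wrist","b8");np.savez("c8.npz",K=c[0],W=c[1])
marks("wrist",["groove","blade1_mid","blade2_mid","blade3_mid"])
cv2.imwrite("pics/b8c.png",cv2.resize(im[0:250,190:450,::-1],None,fx=2.4,fy=2.4,interpolation=cv2.INTER_CUBIC))
E
```

```text
time: 8.8
position: [0.5211, -0.1026, 0.2199]
tool_rot: [-0.26, 1.555, 0.26]
ft_force: [-1.0, 0.4, 0.2]
grip_width: 0.766
time: 9.43
position: [0.5984, -0.077, 0.3183]
tool_rot: [-0.259, 1.549, 0.259]
ft_force: [0.7, 0.1, -0.4]
grip_width: 1.0
time: 10.05
position: [0.6111, -0.0722, 0.3149]
tool_rot: [-0.259, 1.555, 0.26]
ft_force: [0.2, 0.2, -0.2]
grip_width: 0.998
pos [ 0.6111 -0.0722  0.3149] yaw 0.3303 tilt [-1.e+00  3.e-04  1.e-04] t 10.05 w 0.9982267061050958 F [ 0.2  0.2 -0.2]
shift mm [ 94.9   2.3 -90.8] turn [ 0.0003  0.0001 -0.0003]
groove [([320.8, 148.6], 0.88)]
blade1_mid []
blade2_mid [([320.8, 150.7], 0.4), ([323.1, 137.8], 0.39)]
blade3_mid []
```

View pics/b8.png

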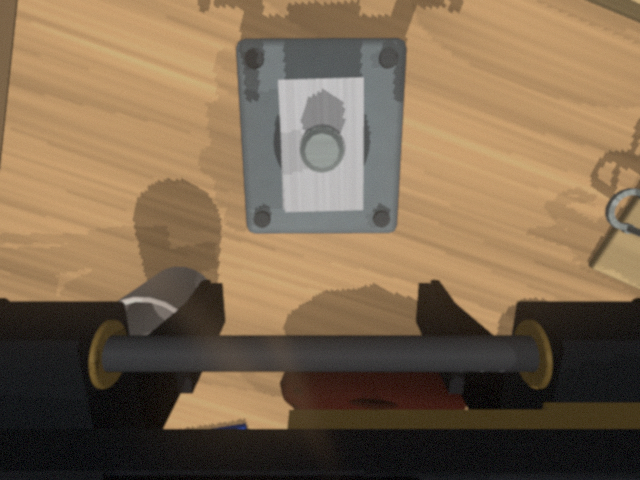

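View pics/b8c.png

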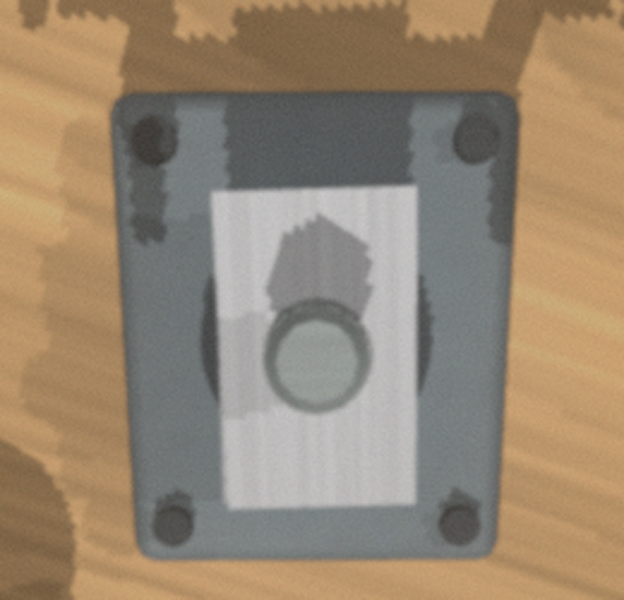

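```bash
python3 - <<'E'
from h import *
d=np.load("c8.npz");c=(d["K"],d["W"])
print("axle top",onz(c,(322.3,149.8),.082),"net",onz(c,(320.8,148.6),.066))
H=np.array([onz(c,(190+u/2.4,v/2.4),.022) for u,v in((114,94),(518,94),(494,557),(140,557))]);print(H.mean(0),H.round(4).tolist())
B=np.array([onz(c,(190+u/2.4,v/2.4),.057) for u,v in((211,190),(417,186),(416,504),(228,509))]);print(B.mean(0),np.linalg.norm(np.diff(B,axis=0),axis=1))
d4=np.load("c4.npz");print("tri",tri([((d4["K"],d4["W"]),(283.75,122.9)),(c,(322.3,149.8))]))
print("tri scene",tri([(cam("scene"),(316.5,256.5)),(c,(322.3,149.8))]))
todo([.63,.19,.32],0.0)
E
```

```text
axle top [ 0.55063939 -0.0917034   0.082     ] net [ 0.55150416 -0.09220102  0.066     ]
[ 0.55062521 -0.09161645  0.022     ] [[0.5084, -0.1619, 0.022], [0.4742, -0.0626, 0.022], [0.5927, -0.021, 0.022], [0.6271, -0.121, 0.022]]
[ 0.55143958 -0.09111197  0.057     ] [0.04797833 0.07589985 0.04819369]
tri (array([ 0.5511561 , -0.09124515,  0.07176377]), [np.float64(0.2899138860768024), np.float64(0.28991388607671875)])
tri scene (array([ 0.55139663, -0.0910478 ,  0.08691263]), [np.float64(1.3899047069595674), np.float64(1.3899047069595938)])
pos [ 0.6116 -0.0717  0.3149] yaw 0.3312 tilt [-1.e+00  1.e-04  2.e-04] t 10.3 w 1.0039704636287035 F [0.1 0.7 0. ]
shift mm [ -5.1 241.5 102.5] turn [ 3.312e-01  2.000e-04 -1.000e-04]
```

```bash
python3 - <<'E'
from h import *
d=np.load("c2.npz");c=(d["K"],d["W"])
P=onz(c,(295,96),.058);A=onz(c,(463,61),.058);B=onz(c,(449,145),.058);Rg=onz(c,(230,93),.026)
print(P,A,B,Rg)
m=(A+B)/2;x=P-m;print("dir",np.arctan2(x[1],x[0]),np.linalg.norm(x),np.linalg.norm(A-B))
x=Rg-P;print("dir ring",np.arctan2(x[1],x[0]),np.linalg.norm(x[:2]))
print(ctrl.get_state()["joint_positions"])
E
```

```text
[0.52826592 0.17704039 0.058     ] [0.50769091 0.28686052 0.058     ] [0.5610167  0.28240947 0.058     ] [0.52438124 0.12686976 0.026     ]
dir -1.6273177940791455 0.10776669275658804 0.0535112240475274
dir ring -1.6480713987638913 0.050320807462919434
[-0.32549239  0.32626883  0.48545611  1.6699613  -0.16231202  1.18533018
  2.10137733]
```

```bash
python3 -m crank '[0,58,6,0,0,0,87, 0,58,6,0,0,0,87, 0,58,6,0,0,0,87, 0,58,6,0,0,0,87, 0,58,6,0,0,0,87]'
python3 -m crank '[0,58,6,0,0,0,87, 0,0,0,-0.165,0,0,87, 0,0,0,-0.165,0,0,87, 0,0,0,-0.165,0,0,87, 0,0,0,-0.165,0,0,87]'
python3 - <<'E'
from h import *
todo([.532,.27,.32],1.5);print(ctrl.get_state()["joint_positions"])
E
```

```text
time: 10.92
position: [0.5451, 0.2141, 0.3151]
tool_rot: [-0.26, 1.554, 0.26]
ft_force: [-0.0, 0.3, 0.5]
grip_width: 0.996
time: 11.55
position: [0.5326, 0.2692, 0.3147]
tool_rot: [-0.777, 1.428, 0.777]
ft_force: [0.1, 0.8, 0.6]
grip_width: 1.001
pos [0.5326 0.2692 0.3147] yaw 0.9968 tilt [-1.e+00 -0.e+00 -1.e-04] t 11.55 w 1.0012049081661294 F [0.1 0.8 0.6]
shift mm [-5.3  0.9  0.4] turn [-5.032e-01 -1.000e-04  0.000e+00]
[-0.69838514  0.2676611   0.21816722  1.71031931 -0.06212601  1.17038244
  2.104058  ]
```

```bash
python3 -m crank '[0,0,0,-0.165,0,0,87, 0,0,0,-0.165,0,0,87, 0,0,0,-0.165,0,0,87, 0,0,0,-0.01,0,0,87, 0,0,0,0,0,0,87]'
python3 - <<'E'
from h import *
todo([.532,.27,.32],1.5);print(ctrl.get_state()["joint_positions"])
im,c=snap("wrist","b9");np.savez("c9.npz",K=c[0],W=c[1])
marks("wrist",["grip_center","clip_center","rest"])
E
```

```text
time: 12.18
position: [0.5326, 0.269, 0.3148]
tool_rot: [-1.152, 1.245, 1.152]
ft_force: [-0.1, -0.2, 1.0]
grip_width: 0.996
pos [0.5326 0.269  0.3148] yaw 1.4935 tilt [-1.  0.  0.] t 12.175 w 0.9958610295067871 F [-0.1 -0.2  1. ]
shift mm [-5.2  0.7  0.9] turn [-0.0065  0.     -0.    ]
[-0.64544113  0.26628796  0.15615309  1.70837018 -0.04447899  1.17039094
  2.58697432]
grip_center []
clip_center [([316.6, 32.2], 0.58)]
rest []
```

View pics/b9.png

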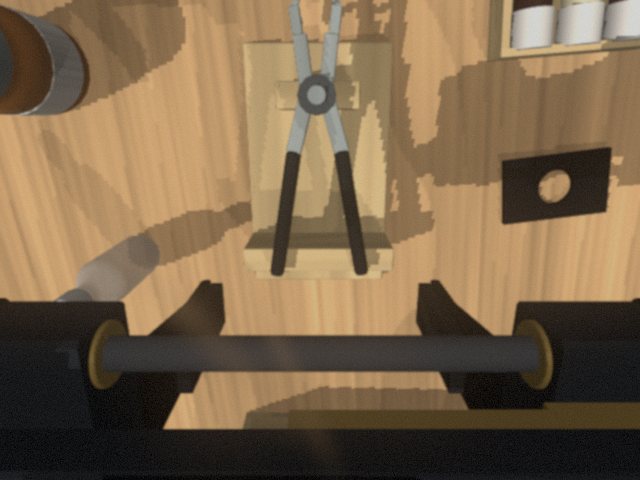

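```bash
python3 - <<'E'
from h import *
d=np.load("c2.npz");c2=(d["K"],d["W"]);d=np.load("c9.npz");c9=(d["K"],d["W"])
print("pivot",tri([(c2,(295,96)),(c9,(316.5,95))]))
print("hA",tri([(c2,(463,61)),(c9,(361,271))]),"hB",tri([(c2,(449,145)),(c9,(278,272))]))
for z in(.058,.062):
    P=onz(c9,(316.5,95),z);A=onz(c9,(361,271),z-.002);B=onz(c9,(278,272),z-.002)
    x=P-(A+B)/2;a=np.arctan2(x[1],x[0]);u=np.array([np.cos(a),np.sin(a),0]);print(z,P,"dir",a,np.linalg.norm(x),np.linalg.norm(A-B),"grip",P-.065*u)
E
```

```text
pivot (array([0.52739606, 0.17641677, 0.04145162]), [np.float64(0.4375254784392085), np.float64(0.4375254784392635)])
hA (array([0.50616471, 0.29101796, 0.04548217]), [np.float64(0.06838094937544181), np.float64(0.06838094937548596)]) hB (array([0.56108335, 0.28389135, 0.05394208]), [np.float64(0.30848358430035366), np.float64(0.30848358430016576)])
0.058 [0.52717448 0.17757013 0.058     ] dir -1.6319699577093614 0.1076449818227669 0.05371715510848057 grip [0.53114828 0.24244855 0.058     ]
0.062 [0.52715764 0.17774963 0.062     ] dir -1.6319721589300082 0.10583900836772026 0.05281636720572833 grip [0.53113159 0.24262804 0.062     ]
```

```bash
python3 -m crank '[20,1,-13,-0.016,0,0,87, 25,0,-13,0,0,0,87, 25,0,0,0,0,0,87, 20,0,0,0,0,0,87, 0,0,0,0,0,0,87]' 10
python3 - <<'E'
from h import *
todo([.5311,.2425,.216],1.5096);
im,c=snap("wrist","b10")
E
```

```text
time: 13.0
position: [0.5291, 0.2429, 0.2232]
tool_rot: [-1.165, 1.24, 1.167]
ft_force: [-0.3, 0.1, 0.8]
grip_width: 1.001
pos [0.5291 0.2429 0.2232] yaw 1.5117 tilt [-1.      0.0031 -0.0019] t 13.0 w 1.000913610722416 F [-0.3  0.1  0.8]
shift mm [ 7.2 -2.1 -0.3] turn [ 0.0021 -0.0019 -0.0031]
```

View pics/b10.png

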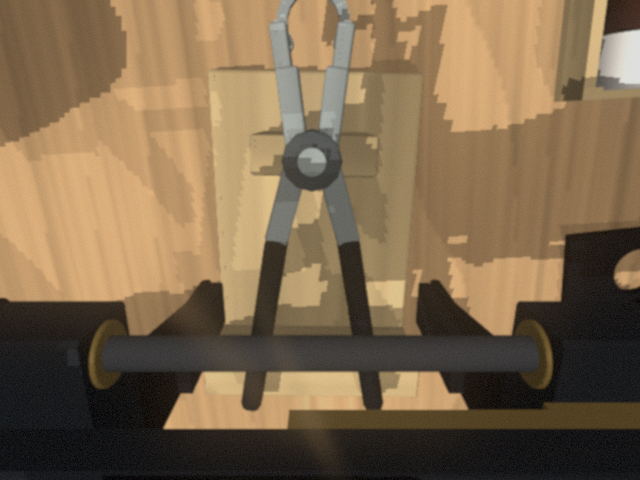

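```bash
python3 -m crank '[7,-2,0,0,0,0,87, 0,0,0,0,0,0,87, 0,0,0,0,0,0,60, 0,0,0,0,0,0,50, 0,0,0,0,0,0,40]' 10
python3 -m crank '[0,0,0,0,0,0,30, 0,0,0,0,0,0,24, 0,0,0,0,0,0,20, 0,0,0,0,0,0,20, 0,0,0,0,0,0,20]' 15
python3 - <<'E'
from h import *
todo([.5311,.2425,.216],1.5096);
im,c=snap("wrist","b11")
E
```

```text
time: 13.68
position: [0.5319, 0.2432, 0.218]
tool_rot: [-1.166, 1.236, 1.166]
ft_force: [-0.1, -0.3, -0.2]
grip_width: 0.742
time: 14.3
position: [0.5318, 0.2433, 0.2178]
tool_rot: [-1.166, 1.236, 1.166]
ft_force: [0.1, 1.1, -1.0]
grip_width: 0.29
pos [0.5318 0.2433 0.2178] yaw 1.5123 tilt [-1.e+00 -1.e-04  3.e-04] t 14.3 w 0.2900453540010296 F [ 0.1  1.1 -1. ]
shift mm [ 1.8  0.7 -0.8] turn [0.0027 0.0003 0.0001]
```

View pics/b11.png

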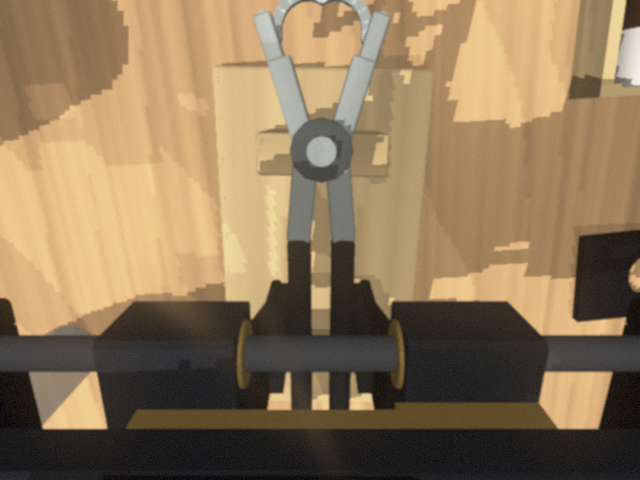

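```bash
python3 -m crank '[0,0,0,0,0,0,15, 0,0,0,0,0,0,15, -10,0,0,0,0,0,15, -20,0,0,0,0,0,15, -30,0,0,0,0,0,15]' 40
python3 -m crank '[-30,0,0,0,0,0,15, -10,0,0,0,0,0,15, 0,0,0,0,0,0,15, 0,0,0,0,0,0,15, 0,0,0,0,0,0,15]'
python3 - <<'E'
from h import *
todo([.5311,.2425,.216],1.5096);
im,c=snap("wrist","b12");np.savez("c12.npz",K=c[0],W=c[1])
marks("wrist",["clip_center","grip_center"])
E
```

```text
time: 14.98
position: [0.5314, 0.2424, 0.2776]
tool_rot: [-1.166, 1.24, 1.166]
ft_force: [0.5, 0.9, -1.0]
grip_width: 0.268
time: 15.6
position: [0.5315, 0.243, 0.3164]
tool_rot: [-1.166, 1.239, 1.167]
ft_force: [-0.7, 0.4, -0.9]
grip_width: 0.267
pos [0.5315 0.243  0.3164] yaw 1.5122 tilt [-1.      0.002  -0.0013] t 15.6 w 0.26732862320649003 F [-0.7  0.4 -0.9]
shift mm [ 1.004e+02  1.000e-01 -4.000e-01] turn [ 0.0026 -0.0013 -0.002 ]
clip_center []
grip_center [([321.0, 311.1], 0.8)]
```

View pics/b12.png

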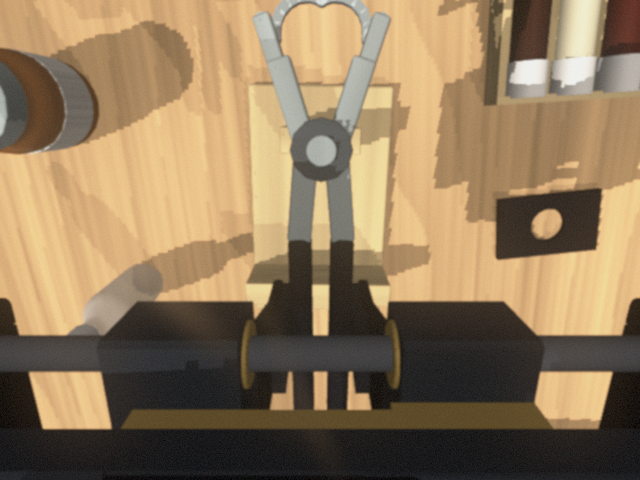

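```bash
python3 - <<'E'
from h import *
d=np.load("c12.npz");c=(d["K"],d["W"])
p,M,s=tool()
for off in(-.1026,-.1046):
    for x in (.192,.194):print(off,x,proj(c,p+M@np.array([x,0,off])))
# pivot top at z? pivot 65mm ahead
for off in(-.065,-.067): print("pivot",proj(c,p+M@np.array([.1658-.006-.003,0,off])))
im=cv2.imread("pics/b12.png");cv2.imwrite("pics/b12c.png",cv2.resize(im[0:130,230:410],None,fx=4,fy=4,interpolation=cv2.INTER_CUBIC))
E
```

```text
-0.1026 0.192 [318.29643801  58.60426986]
-0.1026 0.194 [318.30831235  59.27915253]
-0.1046 0.192 [318.29419616  53.10614171]
-0.1046 0.194 [318.30614133  53.84976482]
pivot [318.09840241 164.85138874]
pivot [318.09491753 158.88887558]
```

View pics/b12c.png

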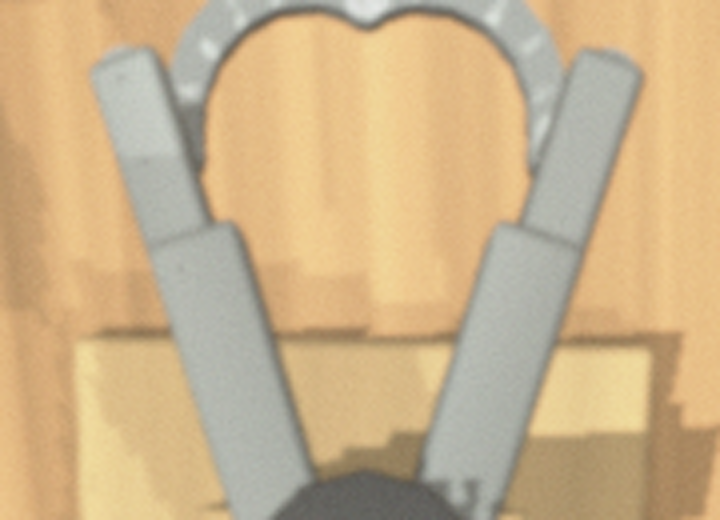

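```bash
python3 - <<'E'
from h import *
d=np.load("c12.npz");c=(d["K"],d["W"])
p,M,s=tool()
he=np.array(ctrl.camera_params("wrist")["hand_eye"]);K=c[0]
def off(uv,x):
    r=he[:3,:3]@np.linalg.inv(K)@np.array([*uv,1.]);t=(x-he[0,3])/r[0];return (he[:3,3]+r*t)*1e3
for nm,uv,x in(("lug tip",(322.3,6.5),.192),("ring L",(230+205/4,130/4),.192),("ring R",(230+530/4,130/4),.192),("pivot",(321,150),.157),("blackL",(300,241),.159),("blackR",(342,241),.159),("net grip",(321,311),.166)):
    print(nm,off(uv,x).round(1))
im=ctrl.get_image("scene");cc=cam("scene")
u,v=proj(cc,p+M@np.array([.194,0,-.1046])).astype(int);print(u,v)
cv2.imwrite("pics/b13.png",cv2.resize(im[v-45:v+45,u-60:u+60,::-1],None,fx=6,fy=6,interpolation=cv2.INTER_CUBIC))
E
```

```text
lug tip [ 192.     1.1 -120.9]
ring L [ 192.   -14.9 -111.8]
ring R [ 192.    16.9 -111.8]
pivot [157.    0.6 -69.6]
blackL [159.   -7.1 -36.7]
blackR [159.    8.4 -36.7]
net grip [166.    0.7  -4.4]
355 172
```

View pics/b13.png

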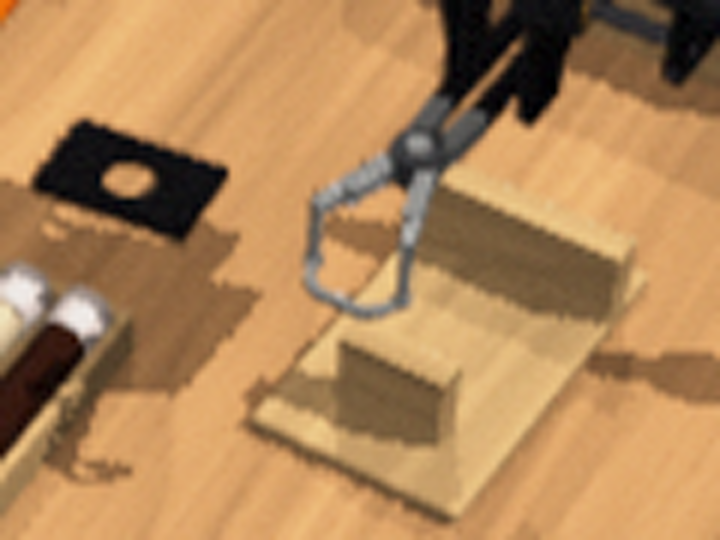

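```bash
python3 -m crank '[0,-19,-48,0,0,0,15, 0,-19,-48,0,0,0,15, 0,-19,-48,0,0,0,15, 0,-19,-48,0,0,0,15, 0,-19,-48,0,0,0,15]'
python3 -m crank '[0,0,0,0.14,0,0,15, 0,0,0,0.14,0,0,15, 0,0,0,0.14,0,0,15, 0,0,0,0.14,0,0,15, 5,0,0,0,0,0,15]'
python3 - <<'E'
from h import *
todo([.613,-.005,.31],.95);print(ctrl.get_state()["joint_positions"])
im,c=snap("wrist","b14");np.savez("c14.npz",K=c[0],W=c[1])
marks("wrist",["clip_center","groove"])
E
```

```text
time: 16.42
position: [0.591, 0.0709, 0.3089]
tool_rot: [-1.172, 1.256, 1.177]
ft_force: [-0.1, 0.3, -2.8]
grip_width: 0.271
time: 17.05
position: [0.5913, 0.0706, 0.3038]
tool_rot: [-0.753, 1.46, 0.745]
ft_force: [0.7, 0.2, -1.2]
grip_width: 0.269
pos [0.5913 0.0706 0.3038] yaw 0.9575 tilt [-0.9998  0.0058 -0.0209] t 17.05 w 0.26930183834900545 F [ 0.7  0.2 -1.2]
shift mm [ -5.5 -61.2 -49.5] turn [ 0.0075 -0.021  -0.0058]
[ 0.45238214  0.37703702 -0.75479751  1.68595705  0.28254621  1.20899748
  2.15440183]
clip_center []
groove []
```

View pics/b14.png

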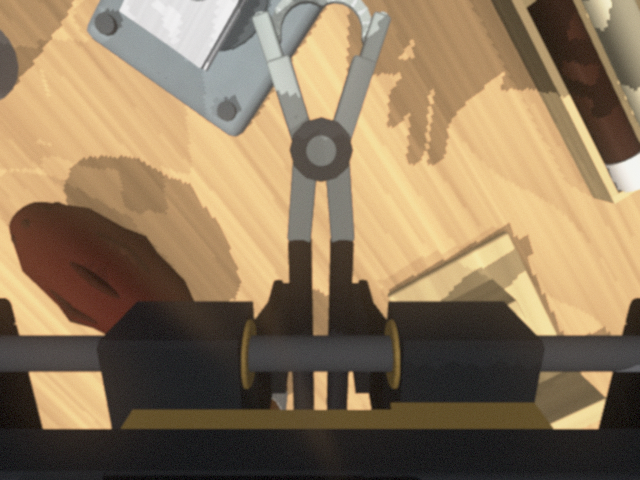

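```bash
python3 -m crank '[-3,-16,-13,0.002,-0.007,-0.002,15, -3,-16,-13,0.002,-0.007,-0.002,15, 0,-15,-12,0.003,-0.007,-0.002,15, 0,-14,-11,0,0,0,15, 0,0,0,0,0,0,15]'
python3 -m crank '[0,0,0,0,0,0,15, 0,0,0,0,0,0,15, 0,0,0,0,0,0,15, 0,0,0,0,0,0,15, 0,0,0,0,0,0,15]'
python3 - <<'E'
from h import *
todo([.613,-.005,.31],.95);print(ctrl.get_state()["joint_positions"])
im,c=snap("wrist","b15");np.savez("c15.npz",K=c[0],W=c[1])
marks("wrist",["clip_center","groove"])
E
```

```text
time: 17.82
position: [0.6129, -0.0073, 0.3096]
tool_rot: [-0.737, 1.443, 0.738]
ft_force: [0.4, 0.1, -2.3]
grip_width: 0.272
time: 18.45
position: [0.6125, -0.0043, 0.31]
tool_rot: [-0.74, 1.442, 0.741]
ft_force: [0.1, -0.3, -2.4]
grip_width: 0.269
pos [ 0.6125 -0.0043  0.31  ] yaw 0.9497 tilt [-1.e+00  7.e-04 -3.e-04] t 18.45 w 0.26875026986171285 F [ 0.1 -0.3 -2.4]
shift mm [ 0.  -0.8 -0.3] turn [-0.0003 -0.0003 -0.0007]
[ 0.54840287  0.39392982 -0.72555664  1.64545793  0.27557912  1.20839334
  2.28254201]
clip_center [([318.5, 71.2], 0.62)]
groove [([314.4, 64.2], 0.88)]
```

View pics/b15.png

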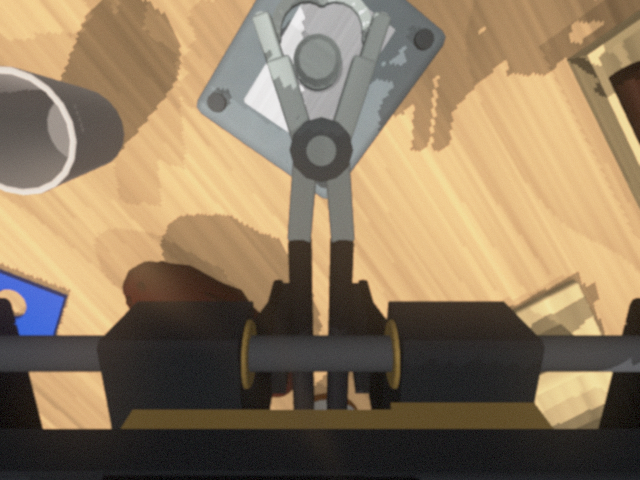

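```bash
cat >> h.py <<'E'
def off(uv,x):
    p=ctrl.camera_params("wrist");he=np.array(p["hand_eye"]);r=he[:3,:3]@np.linalg.inv(np.array(p["K"]))@np.array([*uv,1.]);t=(x-he[0,3])/r[0];return (he[:3,3]+r*t)*1e3
E
python3 - <<'E'
from h import *
im=cv2.imread("pics/b15.png");cv2.imwrite("pics/b15c.png",cv2.resize(im[0:130,230:410],None,fx=4,fy=4,interpolation=cv2.INTER_CUBIC))
print(off((318,62),.228),off((314.4,64.2),.244),off((318.5,71.2),.194))
E
```

```text
[ 228.           -0.87633332 -105.53430384] [ 244.           -2.82082634 -106.35253671] [194.          -0.5312868  -98.09730684]
```

View pics/b15c.png

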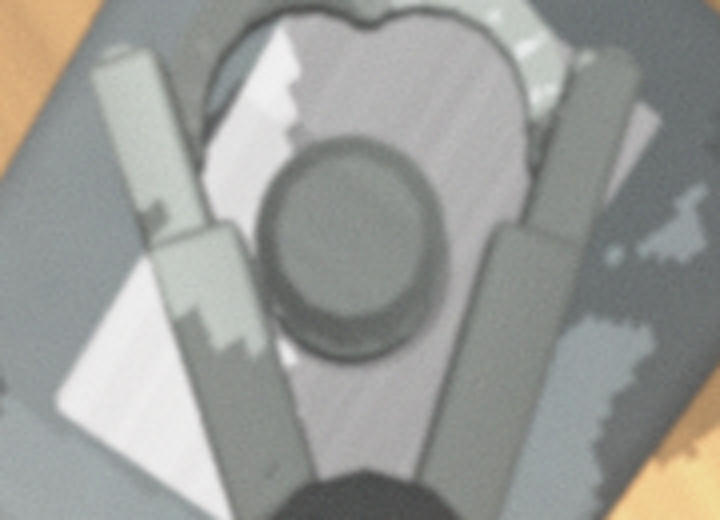

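```bash
python3 -m crank '[0,-2.3,-0.7,0,0,0,15, 0,0,0,0,0,0,15, 10,0,0,0,0,0,15, 10,0,0,0,0,0,15, 0,0,0,0,0,0,15]'
python3 - <<'E'
from h import *
todo([.613,-.005,.26],.95)
im,c=snap("wrist","b16");np.savez("c16.npz",K=c[0],W=c[1])
cv2.imwrite("pics/b16c.png",cv2.resize(im[0:130,230:410,::-1],None,fx=4,fy=4,interpolation=cv2.INTER_CUBIC))
im=ctrl.get_image("scene");u,v=315,252
cv2.imwrite("pics/b16s.png",cv2.resize(im[v-45:v+45,u-60:u+60,::-1],None,fx=6,fy=6,interpolation=cv2.INTER_CUBIC))
E
```

```text
time: 19.23
position: [0.6134, -0.0065, 0.2883]
tool_rot: [-0.739, 1.444, 0.743]
ft_force: [0.2, -0.8, -2.0]
grip_width: 0.272
pos [ 0.6134 -0.0065  0.2883] yaw 0.9495 tilt [-1.      0.0032 -0.0018] t 19.225 w 0.2720974431980422 F [ 0.2 -0.8 -2. ]
shift mm [28.3  1.1  1. ] turn [-0.0005 -0.0018 -0.0032]
```

View pics/b16c.png

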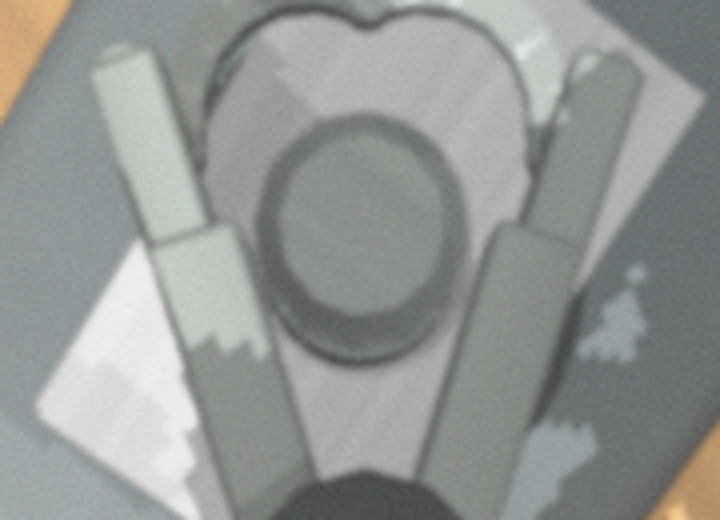

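View pics/b16s.png

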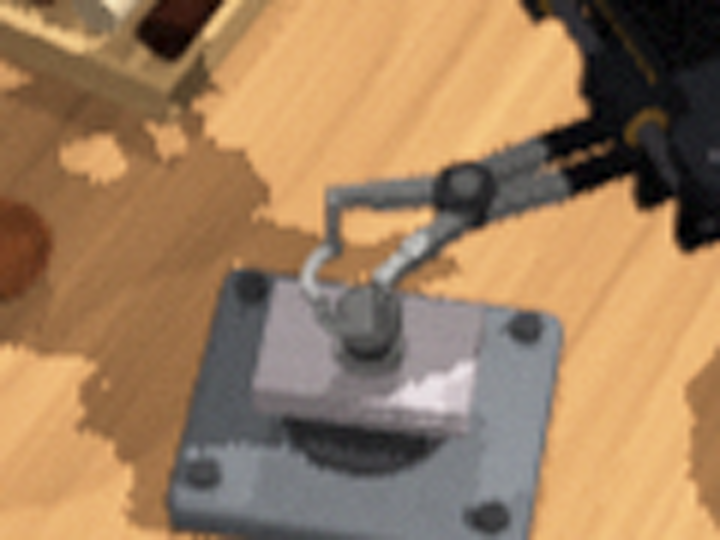

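```bash
python3 - <<'E'
from h import *
print(off((320.5,55.75),.2063), "jaw ends",off((261,14),.157),off((383,14),.157),"lug",off((322,6),.1938))
print("ring arcs top L/R",off((230+300/4,3),.1938),off((230+430/4,3),.1938))
E
```

```text
[ 206.3           0.29414237 -105.47203569] jaw ends [ 157.          -18.1211937  -110.81228297] [ 157.           19.45474807 -110.85498654] lug [ 193.8           0.83613491 -121.59379834]
ring arcs top L/R [ 193.8          -5.76286574 -122.6198117 ] [ 193.8           6.84864115 -122.63437948]
```

```bash
python3 -m crank '[0,-0.4,0.6,0,-0.0015,-0.003,15, 4,0,0,0,0,0,15, 4,0,0,0,0,0,15, 4,0,0,0,0,0,15, 2,0,0,0,0,0,15]'
python3 - <<'E'
from h import *
todo([.613,-.005,.26],.95)
im,c=snap("wrist","b17");np.savez("c17.npz",K=c[0],W=c[1])
cv2.imwrite("pics/b17c.png",cv2.resize(im[0:130,230:410,::-1],None,fx=4,fy=4,interpolation=cv2.INTER_CUBIC))
E
```

```text
time: 19.95
position: [0.6146, -0.0061, 0.2755]
tool_rot: [-0.741, 1.439, 0.739]
ft_force: [-0.4, -0.0, -1.3]
grip_width: 0.271
pos [ 0.6146 -0.0061  0.2755] yaw 0.9494 tilt [-1.0e+00 -1.7e-03  9.0e-04] t 19.95 w 0.2713018040705178 F [-0.4 -0.  -1.3]
shift mm [15.5  2.  -0. ] turn [-0.0006  0.0009  0.0017]
```

View pics/b17c.png

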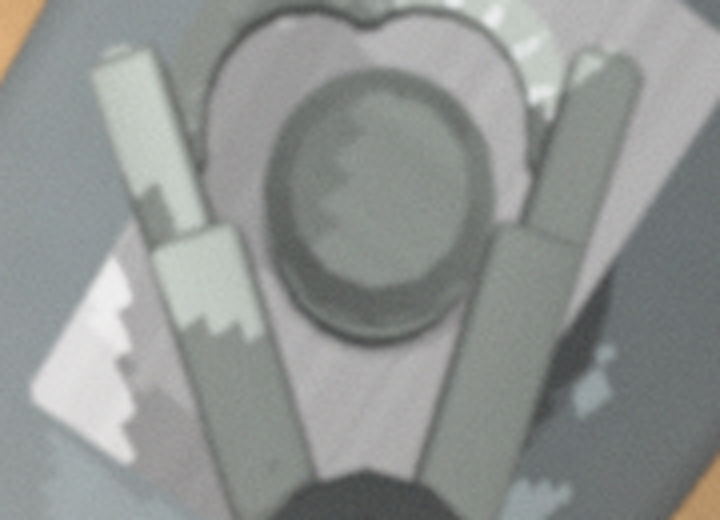

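```bash
python3 - <<'E'
from h import *
print(off((230+380/4,47.5),.1935),off((230+379/4,50),.1975))
im=cv2.imread("pics/b17c.png")
E
```

```text
[ 193.5           2.06660564 -106.82270974] [ 197.5           2.01624651 -106.48195173]
```

```bash
python3 -m crank '[0,1.2,-0.4,0,0,0,15, 0,0,0,0,0,0,15, 0,0,0,0,0,0,15, 2,0,0,0,0,0,15, 2,0,0,0,0,0,15]'
python3 - <<'E'
from h import *
todo([.613,-.005,.26],.95)
im,c=snap("wrist","b18");np.savez("c18.npz",K=c[0],W=c[1])
cv2.imwrite("pics/b18c.png",cv2.resize(im[0:130,230:410,::-1],None,fx=4,fy=4,interpolation=cv2.INTER_CUBIC))
E
```

```text
time: 20.62
position: [0.6135, -0.0058, 0.2718]
tool_rot: [-0.741, 1.439, 0.739]
ft_force: [-0.7, -0.1, -2.1]
grip_width: 0.268
pos [ 0.6135 -0.0058  0.2718] yaw 0.9494 tilt [-1.     -0.0022  0.0011] t 20.625 w 0.26813390071376986 F [-0.7 -0.1 -2.1]
shift mm [11.8  0.9  0.3] turn [-0.0006  0.0011  0.0022]
```

View pics/b18c.png

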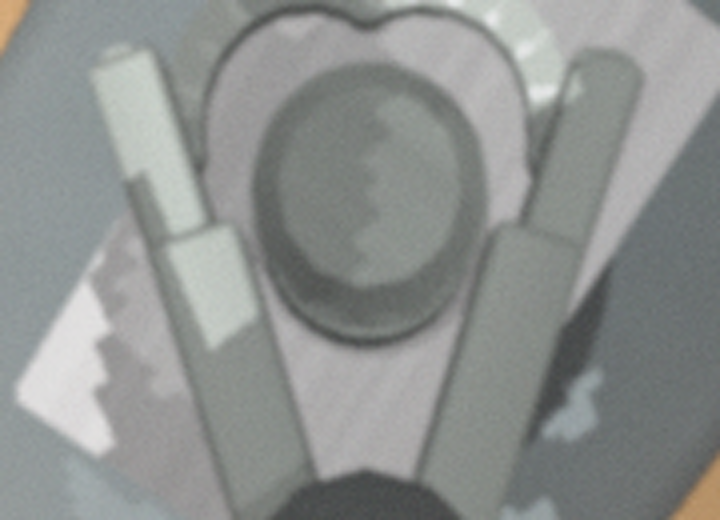

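```bash
python3 -m crank '[3,-0.2,0,0,0.001,0.002,15, 3,0,0,0,0,0,15, 3,0,0,0,0,0,15, 2.5,0,0,0,0,0,15, 0,0,0,0,0,0,15]'
python3 -m crank '[0,0,0,0,0,0,15, 0,0,0,0,0,0,15, 0,0,0,0,0,0,15, 0,0,0,0,0,0,15, 0,0,0,0,0,0,15]'
python3 - <<'E'
from h import *
todo([.613,-.005,.26],.95)
im,c=snap("wrist","b19");np.savez("c19.npz",K=c[0],W=c[1])
cv2.imwrite("pics/b19c.png",cv2.resize(im[0:130,230:410,::-1],None,fx=4,fy=4,interpolation=cv2.INTER_CUBIC))
im=ctrl.get_image("scene");u,v=315,252
cv2.imwrite("pics/b19s.png",cv2.resize(im[v-45:v+45,u-60:u+60,::-1],None,fx=6,fy=6,interpolation=cv2.INTER_CUBIC))
for n in("scene","top","wrist"):
    m=marks(n,["clip_center","groove","blade3_mid"])
todo([.613,-.005,.26],.95)
E
```

```text
time: 21.3
position: [0.6136, -0.0059, 0.2602]
tool_rot: [-0.74, 1.441, 0.741]
ft_force: [-0.6, 0.8, -2.6]
grip_width: 0.267
time: 21.92
position: [0.6137, -0.0059, 0.2605]
tool_rot: [-0.741, 1.441, 0.74]
ft_force: [-0.2, 0.5, -2.4]
grip_width: 0.271
pos [ 0.6137 -0.0059  0.2605] yaw 0.9494 tilt [-1.e+00 -3.e-04  1.e-04] t 21.925 w 0.2705858440981671 F [-0.2  0.5 -2.4]
shift mm [0.5 1.1 0.3] turn [-0.0006  0.0001  0.0003]
clip_center [([318.2, 265.2], 0.74), ([429.9, 235.7], 0.59)]
groove [([317.4, 260.0], 0.93), ([428.7, 192.1], 0.37)]
blade3_mid [([442.7, 344.4], 0.95), ([321.1, 263.8], 0.91), ([315.1, 154.2], 0.75)]
clip_center [([262.5, 235.2], 0.79)]
groove [([340.9, 226.9], 0.66)]
blade3_mid [([216.6, 295.0], 0.77), ([345.3, 224.0], 0.72)]
clip_center []
groove [([321.1, 48.7], 0.56)]
blade3_mid [([568.5, 377.5], 0.43)]
pos [ 0.6137 -0.0058  0.2605] yaw 0.9494 tilt [-1.e+00 -2.e-04  1.e-04] t 22.475 w 0.2724786732874033 F [-0.4  0.4 -1.5]
shift mm [0.5 1.  0.3] turn [-0.0006  0.0001  0.0002]
```

View pics/b19c.png

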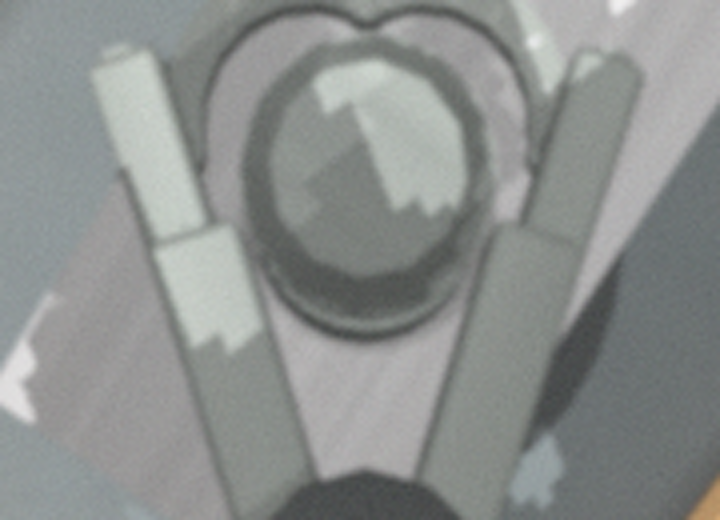

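View pics/b19s.png

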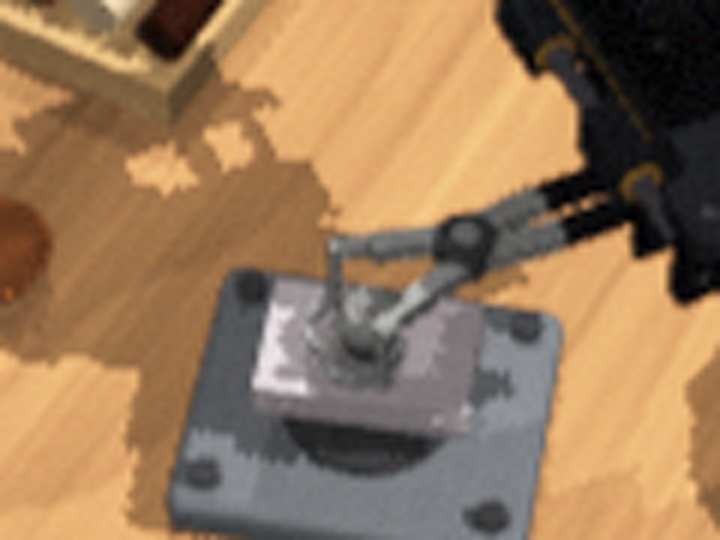

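```bash
python3 - <<'E'
from h import *
print(off((230+368/4,168/4),.1785))
p,M,s=tool();d=np.array([.551,-.0918,.066])-p;print("axle in tool (world est)",(M.T@d*1e3).round(1))
c=cam("scene")
for z in(.062,.066,.07): print(z,proj(c,[.551,-.0918,z]))
# predicted clip in scene
clip=p+M@np.array([.1938,.0009,-.1063]);print("clip pred",clip.round(4))
im=ctrl.get_image("scene");cv2.imwrite("pics/b20s.png",cv2.resize(im[235:285,290:350,::-1],None,fx=12,fy=12,interpolation=cv2.INTER_CUBIC))
E
```

```text
[ 178.5           0.79002191 -106.42290814]
axle in tool (world est) [ 194.5    0.9 -106.4]
0.062 [315.51910516 263.71654845]
0.066 [315.51527676 262.61817857]
0.07 [315.51142605 261.51340773]
clip pred [ 0.5511 -0.0917  0.0667]
```

View pics/b20s.png

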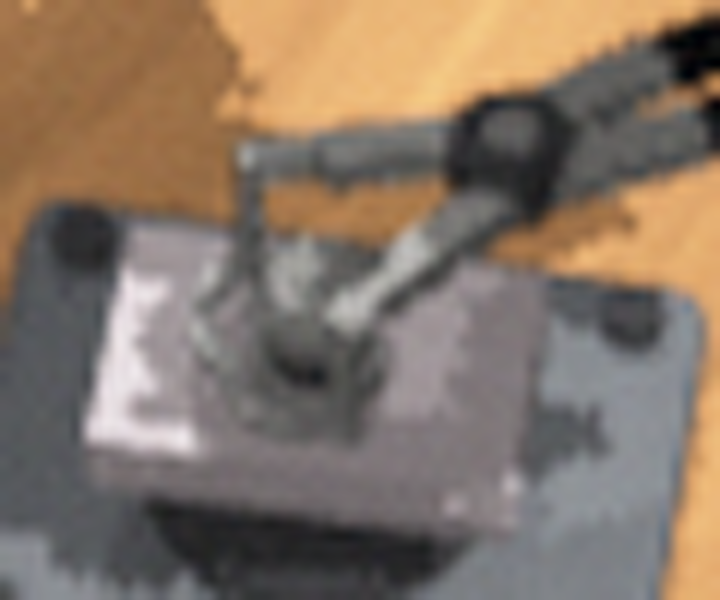

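```bash
python3 - <<'E'
from h import *
print(ctrl.close_job());s=ctrl.get_state();print(s["time"],s["position"],s["ft_force"],s["grip_width"])
E
```

```text
the job is handed in; nothing more can be done
None
the job is handed in; nothing more can be done
```

I did the whole job and handed it in at about 22.5 s of the 58 s allowed. No verdict came back.

**Blades:** I closed the gripper across the near end of the pack (opening measured 47.8 mm for the 48 mm blades) and released it gently. The wrist picture afterwards showed all three edges flush.

**Pliers and ring:** I took the pliers off the rest by the handles and squeezed them to their stop at 40 N. I then lowered the ring, kept level, over the axle in small steps with camera corrections.

**Last checks:**
- **Position:** The ring centre works out at (0.5511, -0.0917, 0.0667), against the groove at (0.551, -0.0918, 0.066). The axle seen in the wrist picture agreed to within about 0.3 mm sideways.
- **Level:** The tool tilt was under 0.001 rad.
- **Contact:** The wrist force stayed at the pliers' weight, about 2 N, with no sign of touching the axle or blades.
- **Other things:** I saw no bystander disturbed in the wrist and scene pictures I viewed along the way. I made no final measurement of where each one stands.

**Disagreed or not confirmed:**
- **Slip:** The pliers slid about 4 mm forward in the fingers, not the 2 mm stated. I corrected for this.
- **Ring height:** It rests on the stated height of the rest plus the tool height, because the camera triangulation of the pliers' height was only rough (41–54 mm).
- **Networks:** They often missed the ring, and once placed it wrongly on the empty rest in the top camera, so I worked from pixels I picked in the wrist pictures.

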